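# Unscrew the last jar cap and complete the tray of caps

### The arm

A 6-joint arm with a two-finger parallel gripper is mounted at the origin on the work surface. World frame = base frame: x ahead of the robot, y to its left, z up, the work surface at z = 0. Lengths are in mm, angles in rad, forces in N, time in s.
With the tool pointing down it reaches from about 325 to 775 mm from the base axis. Payload 9.3 kg.
Tool frame: the origin (TCP) lies midway between the tips of the shut fingers; the grasp point (between the pads) lies 19 mm behind it; z points along the fingers, y is the direction in which the jaws open and shut (so a half turn about z gives the same grasp; the last joint's range is limited). The gripper opens to 85 mm and grips with 20 to 120 N. Pads are 22 mm wide; open, the fingers measure 114 mm over their backs; the gripper's body (76 mm by 85 mm) begins 54 mm behind the grasp point. The pads swing forward as they close: fully open they stand 13 mm farther back than shut.
Start: joints at [1.005, 0.259, 0.021, 1.334, 0, 1.418], TCP at [220.647, 503.797, 231.279] pointing down, gripper open.
Joint ranges: [-3.04, 3.04], [-0.91, 1.82], [-1.04, 1.36], [-1.92, 1.95], [-1.52, 1.45], [-3.14, 3.14]. Speed limits (rad/s): [2.22, 2.22, 2.79, 3.14, 3.14, 3.14].

### API

Orientations are given as a unit quaternion [w, x, y, z].
In Python, from cell import arm, eoat, vision gives the robot as it stands. The module is installed in compiled form; this text tells all that it offers. Calls block until the motion is done:
- arm.move_ptp(position, orientation): joint-space move of the TCP to a pose.
- arm.move_linear(position, ori=None, vel=150): straight line of the TCP; ori=None keeps the orientation; vel is the mean speed in mm/s.
- arm.move_j(angles): joint-space move.
- eoat.grip(opening, f_grip=None): finger opening in mm; f_grip is the grip in N (None keeps the last); returns when the fingers have stopped.
- arm.pause(seconds).
- arm.ik(position, orientation): joint angles nearest the present ones, or None.
- arm.state(): the state.
- vision.get_image(name): name is "side" or "top" or "wrist"; returns (picture, depth): 400x640x3 uint8, blue, green, red; 400x640 float32, mm along the optical axis (not along the pixel's ray), 0 where there is no reading.
- vision.get_calibration(name): a dict with "fx", "fy", "cx", "cy" (pixels), "view" (4x4, takes a point from world to camera coordinates). Camera axes: x right, y down, z forward; pixel columns grow to the right and rows downward; lengths in mm; the calibration is good to about 2 mm. A picture is of the moment at which its call begins: read the wrist's pose just before it. get_calibration takes no time and is no camera call; for the wrist camera it gives the pose at the moment of the call.
A pose or a line that the arm cannot do raises arm.MotionError and nothing moves.
- arm.job_done(): hands the job in, once; it reports no verdict.
The state is a dict: "clock": time; "q": joint angles; "joint_velocities": joint speeds; "effort": joint torques, N m; "ee_pos": TCP position; "orientation": TCP orientation; "force": force on the tool from outside, world axes, zero at the start; "torque": the same for the moment, N m; "opening": finger opening in mm.
Only numpy, scipy, OpenCV 4.12 (cv2) and the standard library are available. Lean on these libraries where they do the work, as an engineer would, in place of code of your own. Each camera call takes 0.05 s, during which the arm holds its last target. There are 200 camera calls.

### The job

Unscrew the cap from the sample jar clamped to the bench, turning it until the thread lets go rather than pulling it off, and lift it clear. Set it down upright, without dropping it, inside the one empty printed circle of the tray so that it completes the two-by-two grid of caps. Leave the other caps in their places and do not disturb the spool, the beaker or the screwdriver.

Things in the scene. Friction and masses are not known exactly. Their poses are not given: they have to be found in the camera images.
- cap_center (a point): White ribbed round screw cap, 56 mm diameter, 36 mm tall, 90 g nominal, at first screwed shut on the jar. The point is on its axis half-way up, 18 mm below the flat top; z is its axis, up. The upper 14 mm are solid and 56 mm wide, the hollow skirt below 54 mm wide outside. Grip it from above at any yaw.
- jar_neck (a point): Centre of the neck's top rim, 92 mm above the bench (hidden by the cap). Right-handed single thread: anticlockwise from above loosens; the cap rises 6 mm a turn (follow it; 1 mm axial play), turns easily, stays at its height when let go, and comes free after 1.8 turns (11.3 rad; 0.25 turn more is harmless). Then lift straight: it is clear 24 mm above its closed height.
- jar: Amber sample jar, 76 mm diameter, fixed upright in a grey 104 mm square clamp block; it neither moves nor turns. Origin on its axis at bench level, z up. Shoulder 70 mm up, neck to 92 mm (36 mm core, 43 mm over the thread). With the cap shut, the cap's underside is 70.5 mm, its centre 88.5 mm and its top 106.5 mm above the origin.
- tray: Fixed square dark grey tray, 240 mm, floor 6 mm thick, rim 14 mm high. Origin at the centre of its underside, x and y along its sides. Four thin white printed circles, 70 mm inner diameter, centred at x, y = +-55 mm; three hold caps, one is empty.
- free_place (a point): Centre of the empty printed circle, marked by a white 6 mm dot, on the tray's floor (6 mm above the bench). A cap standing here has its centre 18 mm above this point.
- cap_a_center (a point): Another cap, 56 mm diameter and 36 mm tall, standing loose in one of the tray's circles; the point is its centre, half-way up.
- cap_b_center (a point): As above, a second cap already on the tray; its centre.
- cap_c_center (a point): As above, a third cap already on the tray; its centre.
- spool: Bystander: orange filament spool lying flat, 170 mm diameter, 56 mm tall; origin at the centre of its underside.
- beaker: Bystander: glass beaker, 70 mm diameter, 85 mm tall; origin at the centre of its underside.
- driver: Bystander: black-handled screwdriver, about 0.2 m long, lying on the bench; origin at its middle, underside, x along it.
Mind the look-alikes: they are no part of the job. Leave any green or orange look-alike of the part that bears cap_center alone.

How it is judged (in metres and radians):
On the way, in this order (a step that is already met when the one before it is completed fails the run):
1. the cap is unscrewed by about a quarter of a turn, having risen with the thread (z of cap_center in the frame of jar between 0.0887 and 0.0925 m and angle between the x axis of cap_center and the x axis of jar, either way round above 1.1 rad), for 0.02 s.
2. the cap is unscrewed by about a whole turn, having risen about 6 mm with the thread (z of cap_center in the frame of jar between 0.0925 and 0.0965 m and angle between the x axis of cap_center and the x axis of jar, either way round below 0.5 rad), for 0.02 s.
3. the cap is lifted clear of the neck (z of cap_center in the frame of jar above 0.112 m and contact force between cap and jar below 0.1 N), for 0.1 s.
At the end, for the whole second after the job is handed in: The unscrewed cap stands upright (within 0.1 rad) and at rest on the tray's floor, its centre within 7.5 mm of the centre of the circle that was empty, and each of the other three caps is within 8 mm of where it started (horizontal distance between cap_center and free_place below 0.0075 m and z of cap_center in the frame of free_place between 0.015 and 0.021 m and angle between cap_center's own z axis and vertical below 0.1 rad and linear speed of cap below 0.02 m/s and distance of each of cap_a_center, cap_b_center, cap_c_center from where it was at the start of the episode below 0.008 m); the robot touches nothing.
It fails at once if the cap is dropped (falls free faster than 0.6 m/s, about 18 mm) (contact force between the fingers and cap below 0.1 N and linear speed of cap above 0.6 m/s).
It fails at once if the spool is disturbed (moved more than 20 mm) (distance of spool from where it was at the start of the episode above 0.02 m).
It fails at once if the beaker is disturbed (moved more than 20 mm) (distance of beaker from where it was at the start of the episode above 0.02 m).
It fails at once if the driver is disturbed (moved more than 20 mm) (distance of driver from where it was at the start of the episode above 0.02 m).
It also fails if it takes over 72 s, if anything falls off the work surface, if the arm or the gripper's body presses on something with over 40 N, if the wrist force passes 120 N, or if a joint passes its speed limit or range.

## Working session

There is one attempt and no reset: what is moved stays moved. The work goes in short steps, each a Python script; the robot and the scene stay as the last script left them, time stands still between calls to the robot, and variables do not carry over. Pictures are saved under pics/ and viewed, about 8 in all and at most 12, crops included, and the job is handed in when it is done.

```bash
mkdir -p pics
cat > h.py <<'E'
import numpy as np, cv2
from cell import arm, eoat, vision
def shot(n):
    c=vision.get_calibration(n); im,d=vision.get_image(n); return im,d,c
def ray(c,u,v,z):
    V=np.array(c["view"]); R,t=V[:3,:3],V[:3,3]; o=-R.T@t
    r=R.T@np.array([(u-c["cx"])/c["fx"],(v-c["cy"])/c["fy"],1]); return o+r*(z-o[2])/r[2]
def pts(c,d):
    V=np.array(c["view"]); R,t=V[:3,:3],V[:3,3]
    v,u=np.mgrid[:d.shape[0],:d.shape[1]]
    P=np.stack([(u-c["cx"])/c["fx"]*d,(v-c["cy"])/c["fy"]*d,d],-1)
    return (P-t)@R
E
python3 - <<'E'
from h import *
s=arm.state(); print(s)
for n in("top","side"):
    im,d,c=shot(n); cv2.imwrite(f"pics/{n}0.png",im); np.savez(f"{n}0.npz",im=im,d=d,**{k:np.array(v) for k,v in c.items()}); print(n,c)
E
```

```text
{'clock': 0.0, 'q': array([1.00538233e+00, 2.59177317e-01, 2.07483818e-02, 1.33370905e+00,
       1.69993361e-05, 1.41821012e+00]), 'joint_velocities': array([ 0.00175849, -0.00105616,  0.00044522, -0.00144687,  0.00071064,
       -0.00023341]), 'effort': array([ 1.29403728e-03, -5.55640912e+01,  3.44533896e+01,  1.36360258e-02,
       -1.49465432e-04,  5.88915805e-05]), 'ee_pos': array([220.49571404, 503.54925705, 230.66899079]), 'orientation': array([-2.43645770e-04,  2.04951207e-01,  9.78771961e-01, -6.25076658e-04]), 'force': array([0.43234241, 0.03599619, 0.39337943]), 'torque': array([ 0.03241774, -0.02016793,  0.01455807]), 'opening': 85.66697456518868}
top {'fx': 475.47119283157417, 'fy': 475.47119283157417, 'cx': 331.82601057299917, 'cy': 193.40058634495796, 'view': array([[ 2.46041306e-03, -9.99888105e-01,  1.47554446e-02,
        -2.53573139e+01],
       [-9.87886696e-01, -4.71978253e-03, -1.55105125e-01,
         5.75330508e+02],
       [ 1.55157412e-01, -1.41950847e-02, -9.87787769e-01,
         1.27521438e+03],
       [ 0.00000000e+00,  0.00000000e+00,  0.00000000e+00,
         1.00000000e+00]])}
side {'fx': 394.0330883333063, 'fy': 394.0330883333063, 'cx': 315.62349078840145, 'cy': 205.99298982798018, 'view': array([[ 9.96736086e-01, -8.05691252e-02, -5.07843648e-03,
        -5.63879856e+02],
       [-4.46859813e-02, -4.98240229e-01, -8.65886735e-01,
         9.16658756e+01],
       [ 6.72334554e-02,  8.63287490e-01, -5.00214326e-01,
         1.25651484e+03],
       [ 0.00000000e+00,  0.00000000e+00,  0.00000000e+00,
         1.00000000e+00]])}
```

View pics/top0.png

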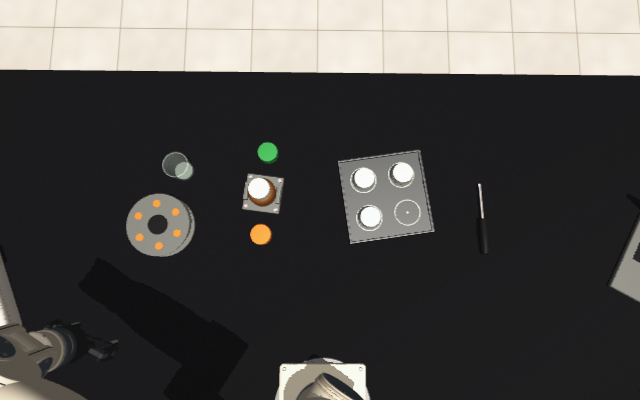

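View pics/side0.png

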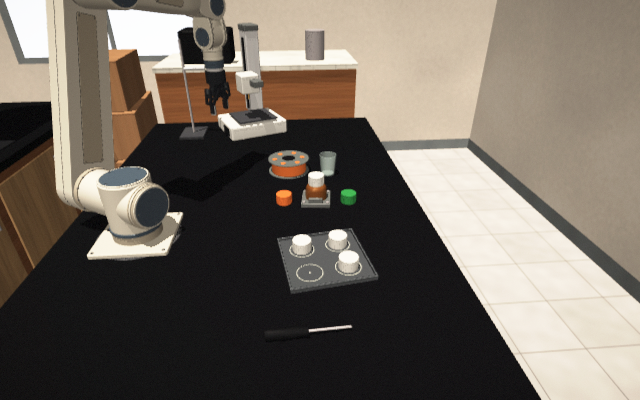

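The top view shows the white cap on the amber jar at (260,188). The green look-alike is at (268,152) and the orange one at (261,234). Tray caps are at (364,180), (402,173) and (370,217), with the empty circle at about (407,212). The target is the white cap on the jar in the clamp. I'll measure both places.

Run:
```python
from h import *
for n in("top","side"):
    f=np.load(f"{n}0.npz"); c={k:f[k] for k in("fx","fy","cx","cy","view")}; im,d=f["im"],f["d"]
    P=pts(c,d); hsv=cv2.cvtColor(im,cv2.COLOR_BGR2HSV)
    m=((hsv[...,1]<50)&(hsv[...,2]>150)).astype(np.uint8)
    x,y=P[...,0],P[...,1]; ok=(x>320)&(x<800)&(abs(y)<400)&(P[...,2]<140)
    m[~ok]=0
    N,L,S,C=cv2.connectedComponentsWithStats(m)
    for i in range(1,N):
        if S[i,4]<6: continue
        q=P[L==i]; zt=np.percentile(q[:,2],90); t=q[abs(q[:,2]-zt)<4]
        (u,v),r=cv2.minEnclosingCircle(np.argwhere(L==i)[:,::-1].astype(np.float32))
        print(n,C[i].round(1),S[i,4],"ztop",zt.round(1),"xy top",t[:,:2].mean(0).round(1),"mid",((t.min(0)+t.max(0))/2)[:2].round(1))
    # tray dark-grey & green/orange
    for nm,lo,hi in(("green",(45,120,60),(75,255,255)),("orange",(5,150,150),(20,255,255))):
        g=cv2.inRange(hsv,lo,hi); g[~ok]=0; N,L,S,C=cv2.connectedComponentsWithStats(g)
        for i in range(1,N):
            if S[i,4]>80: print(n,nm,C[i].round(1),P[L==i].max(0).round(),np.median(P[L==i],0).round())
    if n=="top":
        crop=np.hstack([cv2.resize(im[140:245,215:320],None,fx=3.8,fy=3.8),cv2.resize(im[145:250,335:440],None,fx=3.8,fy=3.8)]); cv2.imwrite("pics/crop.png",crop)
```

```text
top [185.9 171.4] 120 ztop 86.0 xy top [629.8 376.7] mid [632.4 381.6]
top [401.9 173.6] 426 ztop 45.4 xy top [ 636.6 -219.9] mid [ 636.4 -221.1]
top [363.6 178.7] 459 ztop 45.8 xy top [ 621.  -113.1] mid [ 620.8 -111.8]
top [261.4 186.4] 570 ztop 109.8 xy top [579.4 172.6] mid [579.1 172.5]
top [407.2 212.5] 178 ztop 10.5 xy top [ 526.1 -236.4] mid [ 528.9 -239.2]
top [260.7 206.7] 215 ztop 23.4 xy top [540.3 175.3] mid [541.  176.5]
top [370.3 217.4] 492 ztop 45.4 xy top [ 512.2 -128.2] mid [ 511.8 -127.5]
top [357.8 211. ] 6 ztop 8.9 xy top [531.1 -97.9] mid [530.9 -98.3]
top [407.2 212. ] 10 ztop 12.8 xy top [ 529.7 -237.9] mid [ 529.6 -238.4]
top [364.8 236.9] 147 ztop 14.9 xy top [ 448.4 -105.3] mid [ 452.7 -122.8]
top [384.6 237.6] 7 ztop 16.3 xy top [ 454.7 -171.3] mid [ 455.6 -170.5]
top green [267.5 152.3] [734. 191.  46.] [694. 160.  36.]
top orange [260.2 234. ] [493. 202.  44.] [463. 174.  37.]
side [320.3 173.4] 367 ztop 108.6 xy top [579.8 166.5] mid [579.1 168.8]
side [314. 198.] 9 ztop 39.4 xy top [570.2 123.3] mid [570.3 123.9]
side [303.8 201.6] 12 ztop 24.7 xy top [531.9 135.4] mid [531.8 136. ]
side [326.2 202. ] 12 ztop 24.4 xy top [614.4 120.6] mid [613.8 123.6]
side [343.1 252.3] 852 ztop 44.4 xy top [ 630.6 -178.2] mid [ 629.2 -169.5]
side [300.9 244.8] 386 ztop 44.4 xy top [ 512.9 -132.9] mid [ 512.3 -131.4]
side [303.  256.5] 6 ztop 10.3 xy top [ 515.3 -170.7] mid [ 515.4 -169.6]
side [317.2 273.1] 55 ztop 9.5 xy top [ 550.3 -246.3] mid [ 547.3 -241.8]
side [300.5 276. ] 35 ztop 9.5 xy top [ 504.  -254.4] mid [ 507.7 -246.5]
side green [347.9 196.3] [736. 244.  41.] [693. 142.  30.]
side orange [288.8 170.9] [542. 399.  48.] [487. 382.  25.]
side orange [283.4 197.1] [491. 241.  42.] [462. 154.  31.]
```

View pics/crop.png

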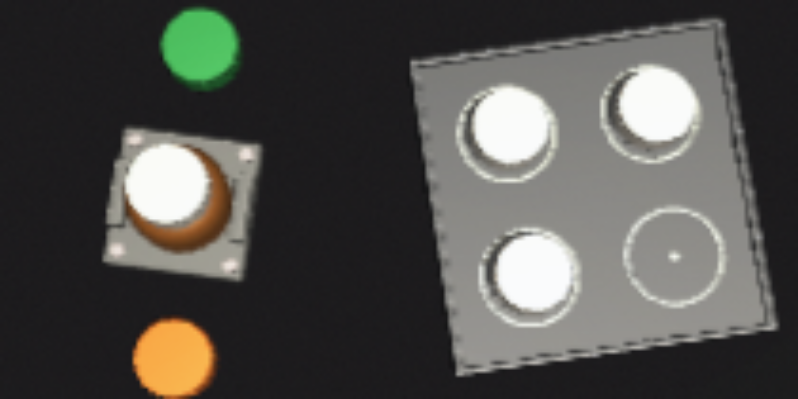

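The crop confirms it: a white cap on amber glass in the clamp block, and an empty dotted circle at lower right in the tray. Its position agrees with A+C−B to within about 2 mm. I'm moving over the jar for a close wrist view.

```bash
cat >> h.py <<'E'
from scipy.spatial.transform import Rotation as Ro
def down(yaw):
    q=(Ro.from_euler('z',yaw)*Ro.from_euler('x',np.pi)).as_quat(); return [q[3],q[0],q[1],q[2]]
E
python3 - <<'E'
from h import *
for y in(0,1,2): print(y,arm.ik([579.5,172.5,220],down(y)))
o=arm.state()["orientation"]
arm.move_ptp([579.5,172.5,240],down(np.pi/2+.3))
s=arm.state(); print(s["clock"],s["ee_pos"],s["q"],s["orientation"],s["force"])
im,d,c=shot("wrist"); cv2.imwrite("pics/w1.png",im)
np.savez("w1.npz",im=im,d=d,**{k:np.array(v) for k,v in c.items()}); print(c)
P=pts(c,d); hsv=cv2.cvtColor(im,cv2.COLOR_BGR2HSV)
m=((hsv[...,1]<50)&(hsv[...,2]>130)&(abs(P[...,2]-106.5)<10)&(d>0)).astype(np.uint8)
N,L,S,C=cv2.connectedComponentsWithStats(m); i=1+S[1:,4].argmax(); q=P[L==i]
print(C[i],S[i],np.median(q,0),(q.min(0)+q.max(0))/2,q.max(0)-q.min(0))
cn=max(cv2.findContours((L==i).astype(np.uint8),0,1)[0],key=len)
r=np.array([ray(c,*p[0],106.5)[:2] for p in cn],np.float32); print(cv2.minEnclosingCircle(r))
E
```

```text
0 [ 0.15060724  0.3560566   0.13403475  1.34877448  0.         -2.99098541]
1 [0.15060724 0.3560566  0.13403475 1.34877448 0.         2.29219989]
2 [0.15060724 0.3560566  0.13403475 1.34877448 0.         1.29219989]
1.875 [579.03516334 173.44922193 240.09552542] [1.52183793e-01 3.51376749e-01 1.77670412e-01 1.39708619e+00
 2.19006349e-04 1.42137714e+00] [-7.61951067e-05  5.92852757e-01  8.05310870e-01  7.86693359e-05] [-0.15613329  0.99510114 -0.74343597]
{'fx': 319.5421443916434, 'fy': 319.5421443916434, 'cx': 323.32974883934895, 'cy': 204.12724028473343, 'view': array([[ 9.54995056e-01,  2.96621030e-01,  6.38660927e-04,
        -6.04240222e+02],
       [ 2.80448360e-01, -9.03622929e-01,  3.23750398e-01,
        -5.06917266e+01],
       [ 9.66082853e-02, -3.09000918e-01, -9.46142311e-01,
         3.86552106e+02],
       [ 0.00000000e+00,  0.00000000e+00,  0.00000000e+00,
         1.00000000e+00]])}
[322.85089254 192.8239412 ] [ 293  162   61   61 2857] [578.5580952  172.82153789 106.44597262] [578.82719216 171.56453034 103.31170419] [55.60809152 55.77678756 10.74885449]
((578.4207763671875, 172.40065002441406), 28.5939884185791)
```

View pics/w1.png

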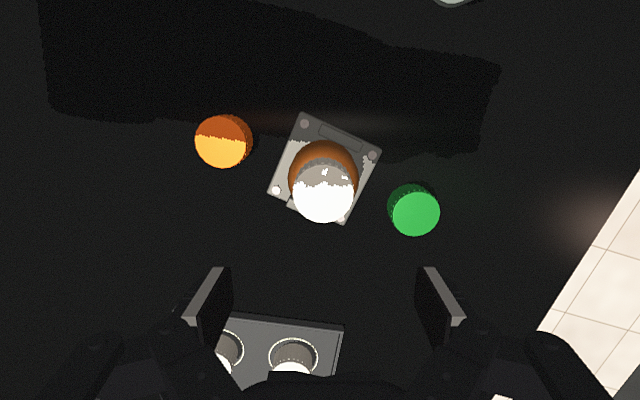

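The wrist view agrees with the earlier fix: cap at about (578.5, 172.4), top at 106.5, 56 mm wide, seen at pixel (323,193). q6 decreases as the tool turns anticlockwise. Next come the descent, the grip and the first stroke.

```bash
cat >> h.py <<'E'
X,Y=578.6,172.4
def yaw(): 
    o=arm.state()["orientation"]; v=Ro.from_quat([o[1],o[2],o[3],o[0]]).apply([1,0,0]); return np.arctan2(v[1],v[0])
def qat(z,q6,x=X,y=Y):
    q=np.array(arm.ik([x,y,z],down(yaw()))); q[5]=q6; return q
def rep(t=""):
    s=arm.state(); print(t,round(s["clock"],2),s["ee_pos"].round(1),"q6",s["q"][5].round(2),"F",s["force"].round(1),"Tz",s["torque"].round(2),"op",round(s["opening"],1),flush=True); return s
E
python3 - <<'E'
from h import *
eoat.grip(74,60)
arm.move_j(qat(150,2.95)); rep("above")
arm.move_linear([X,Y,76]); arm.pause(.2); rep("down")
eoat.grip(45,60); arm.pause(.2); rep("gripped")
z0=76
for k in range(1,3):
    a=.75*k; arm.move_j(qat(z0+a*6/(2*np.pi),2.95-a)); rep(a)
im,d,c=shot("wrist"); cv2.imwrite("pics/w2.png",im)
E
```

```text
above 3.57 [578.7 172.4 150.2] q6 2.95 F [ 0.5 -0.7 -0.6] Tz [0.03 0.07 0.04] op 73.9
down 4.41 [579.2 172.5  77.1] q6 2.95 F [-1.5  0.  -0.1] Tz [0.   0.01 0.03] op 74.2
gripped 4.92 [579.  172.4  77.1] q6 2.95 F [-1.5  0.1  6.3] Tz [-0.06  0.31  0.  ] op 54.2
0.75 5.67 [578.8 172.4  77.1] q6 2.2 F [ 0.  -0.4  3.6] Tz [-0.07  0.08  0.1 ] op 54.0
1.5 6.42 [578.8 172.4  77.7] q6 1.45 F [-1.1 -0.2  4.5] Tz [-0.04 -0.08  0.06] op 54.4
```

View pics/w2.png

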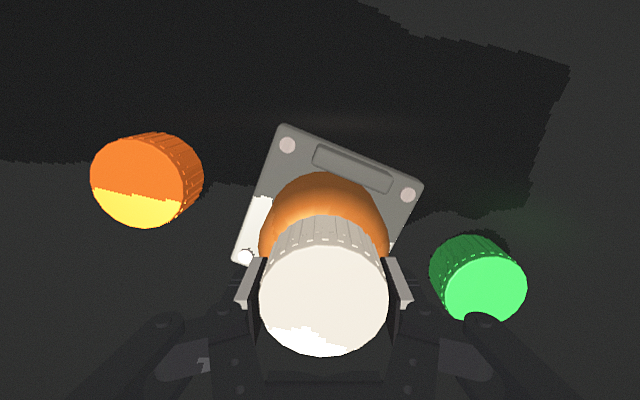

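The jaws hold the cap evenly (cap top centred at about (323,300)) and the wrist forces stay low. I'll finish stroke 1, then release, wind back and regrip for stroke 2.

Run:
```python
from h import *
z0=76; t=6/(2*np.pi)
for a in(2.6,3.7,4.8,5.9): arm.move_j(qat(z0+a*t,2.95-a)); s=rep(a)
z1=z0+5.9*t
eoat.grip(74); rep("open")
arm.move_j(qat(z1,0)); arm.move_j(qat(z1,2.95)); arm.pause(.2); rep("back")
eoat.grip(45,60); arm.pause(.1); rep("grip")
for a in(.4,.9): arm.move_j(qat(z1+a*t,2.95-a)); s=rep(a)
im,d,c=shot("wrist"); cv2.imwrite("pics/w3.png",im)
P=pts(c,d); hsv=cv2.cvtColor(im,cv2.COLOR_BGR2HSV)
m=((hsv[...,1]<50)&(hsv[...,2]>130)&(abs(P[...,0]-X)<20)&(abs(P[...,1]-Y)<20)&(P[...,2]>95)&(P[...,2]<135))
print("cap top z",np.median(P[m][:,2]), m.sum())
```

```text
2.6 7.5 [578.7 172.4  78.7] q6 0.35 F [ 0.  -0.4  5.6] Tz [-0.02  0.11 -0.02] op 53.9
3.7 8.53 [578.8 172.3  79.7] q6 -0.75 F [ 0.2 -1.8  4.5] Tz [-0.24 -0.04  0.03] op 54.1
4.8 9.55 [578.8 172.3  80.8] q6 -1.85 F [ 0.4 -1.8  5.9] Tz [-0.22 -0.12  0.05] op 54.2
5.9 10.57 [578.8 172.3  81.8] q6 -2.95 F [ 0.7 -1.6  5.2] Tz [-0.2  -0.03 -0.  ] op 54.1
open 10.91 [578.3 172.4  81.2] q6 -2.95 F [ 0.1 -0.2  0. ] Tz [-0.01  0.01 -0.03] op 74.1
back 16.11 [578.6 172.4  81.6] q6 2.95 F [-0.2  1.2 -0.6] Tz [-0.01  0.02 -0.01] op 74.1
grip 16.52 [578.8 172.3  81.9] q6 2.95 F [ 0.1 -0.9  4.5] Tz [-0.1   0.01  0.05] op 54.5
0.4 16.98 [578.9 172.3  82.3] q6 2.55 F [ 0.3 -1.5  4.6] Tz [-0.2  -0.07  0.07] op 54.1
0.9 17.53 [578.8 172.4  82.7] q6 2.06 F [ 0.4 -1.6  5.5] Tz [-0.35 -0.12  0.09] op 54.3
cap top z 112.01335095511658 7750
```

The cap top has risen from 106.5 to 112.0 mm (about 6.5 mm rise expected, within depth noise), so it is following the thread. I'll finish the turn and then test-lift gently.

Run:
```python
from h import *
t=6/(2*np.pi); z1=76+5.9*t
for a in(2,3,4,5,6.02): arm.move_j(qat(z1+a*t,2.95-a)); s=rep(a)
z2=z1+6.02*t
for dz in(1.5,3,6):
    arm.move_linear([X,Y,z2+dz],vel=15); s=rep(("lift",dz))
    if s["force"][2]<-12: print("STUCK"); break
else:
    arm.move_linear([X,Y,z2+40],vel=40); arm.pause(.2); rep("clear")
    im,d,c=shot("wrist"); cv2.imwrite("pics/w4.png",im)
```

```text
2 18.61 [578.7 172.3  83.7] q6 0.96 F [-0.1 -0.4  4.6] Tz [-0.31 -0.04  0.04] op 54.8
3 19.55 [578.6 172.4  84.7] q6 -0.04 F [-0.9 -0.9  5.3] Tz [-0.29  0.02  0.  ] op 54.3
4 20.49 [578.8 172.4  85.6] q6 -1.04 F [-0.3 -1.5  4.1] Tz [-0.32 -0.11  0.04] op 54.2
5 21.43 [578.7 172.6  86.6] q6 -2.04 F [0.6 0.4 5.9] Tz [-0.06 -0.01  0.05] op 54.0
6.02 22.39 [578.7 172.3  87.5] q6 -3.06 F [-0.  -1.4  5.1] Tz [-0.42 -0.03  0.03] op 54.6
('lift', 1.5) 22.64 [578.4 172.3  88.5] q6 -3.07 F [ 0.3 -2.2 -0.3] Tz [-0.39 -0.15 -0.01] op 53.7
('lift', 3) 22.89 [578.5 172.3  90.2] q6 -3.07 F [ 1.5 -3.1 -1.9] Tz [-0.46 -0.18 -0.04] op 54.3
('lift', 6) 23.24 [578.6 172.4  93.6] q6 -3.07 F [ 0.8 -1.7 -0.3] Tz [-0.44 -0.12 -0.01] op 54.3
clear 24.44 [578.5 172.4 127.1] q6 -3.07 F [-0.   0.1 -0.8] Tz [ 0.02  0.02 -0.03] op 54.1
```

View pics/w4.png

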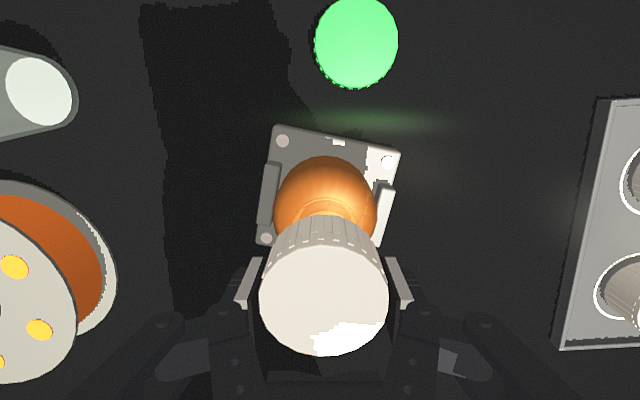

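The neck is bare and the cap is held straight at (323,290). I'm carrying it over the tray at 240 mm and measuring the circle from there.

Run:
```python
from h import *
arm.move_linear([X,Y,240],vel=150)
arm.move_ptp([529.5,-238,240],down(np.deg2rad(-126.6))); arm.pause(.3); s=rep("over")
im,d,c=shot("wrist"); cv2.imwrite("pics/w5.png",im)
np.savez("w5.npz",im=im,d=d,**{k:np.array(v) for k,v in c.items()})
V=np.array(c["view"]); p=V[:3,:3]@[529.5,-238,6]+V[:3,3]; print("expected px",c["fx"]*p[0]/p[2]+c["cx"],c["fy"]*p[1]/p[2]+c["cy"])
g=cv2.cvtColor(im,cv2.COLOR_BGR2GRAY)
m=(cv2.morphologyEx(g,cv2.MORPH_TOPHAT,np.ones((9,9)))>40).astype(np.uint8)
for k in cv2.findContours(m,cv2.RETR_LIST,cv2.CHAIN_APPROX_NONE)[0]:
    w=np.array([ray(c,*q[0],6)[:2] for q in k],np.float32); o,r=cv2.minEnclosingCircle(w)
    if np.hypot(*(np.array(o)-[529.5,-238]))<15: print("centre",np.round(o,1),"r",round(r,1),len(k),k.mean((0,1)).round(1))
P=pts(c,d); m=(P[...,2]>255)&(P[...,2]<285)&(np.hypot(P[...,0]-529.5,P[...,1]+238)<40); q=P[m]
print("held top",np.median(q,0),(q.min(0)+q.max(0))/2,q.max(0)-q.min(0))
```

```text
over 27.22 [ 529.7 -237.4  240. ] q6 -1.5 F [-0.7 -0.5 -1.2] Tz [ 0.05  0.04 -0.  ] op 54.2
expected px 323.3560851756885 168.20967473639132
centre [ 528.1 -239.2] r 3.4 15 [323.7 166.7]
centre [ 528.7 -239.1] r 36.0 166 [323.7 166.3]
centre [ 528. -239.] r 37.7 175 [323.7 166. ]
held top [ 526.3622858  -241.75873928  269.19498754] [ 525.18417288 -239.70718826  270.00513751] [66.63745114 60.39148254 29.98648813]
```

View pics/w5.png

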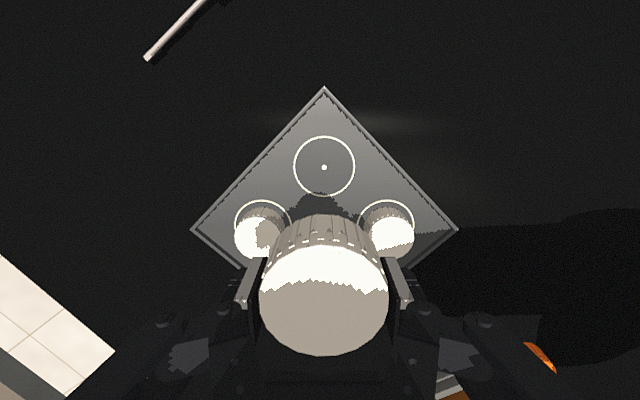

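The dot and both circle edges give a centre of (528.3, −239.1), at pixel (324,166). This matches the top view to about 1.5 mm. The cap underside is about 6.7 mm below the TCP. Now I'll lower it, watching for contact.

Run:
```python
from h import *
x,y=528.4,-239.0
arm.move_linear([x,y,40],vel=100); arm.pause(.2); b=rep("near")["force"][2]
for z in np.arange(20,9.4,-.6):
    arm.move_linear([x,y,z],vel=15); s=arm.state()
    if s["force"][2]-b>5: break
rep(("touch",z))
eoat.grip(62,20); rep("half"); eoat.grip(74); arm.pause(.2); rep("open")
arm.move_linear([x,y,60],vel=60); arm.move_linear([x,y,240],vel=150); arm.pause(.3); rep("up")
im,d,c=shot("wrist"); cv2.imwrite("pics/w6.png",im); P=pts(c,d)
for nm,px,py in(("new",x,y),("A",636.5,-220.5),("B",621,-112.5),("C",512,-128)):
    m=(abs(P[...,2]-42)<6)&(np.hypot(P[...,0]-px,P[...,1]-py)<36)&(d>0)
    k=max(cv2.findContours(m.astype(np.uint8),0,1)[0],key=len,default=None)
    if k is None: print(nm,None);continue
    w=np.array([ray(c,*q[0],42)[:2] for q in k],np.float32); print(nm,cv2.minEnclosingCircle(w),"z",np.median(P[m][:,2]), "tilt plane",np.linalg.lstsq(np.c_[P[m][:,:2]-[px,py],np.ones(m.sum())],P[m][:,2],rcond=None)[0].round(3))
```

```text
near 29.62 [ 528.5 -239.    40.2] q6 -1.5 F [ 0.3  0.3 -0.3] Tz [ 0.02  0.02 -0.01] op 54.5
('touch', np.float64(11.59999999999998)) 34.6 [ 528.4 -239.1   12.5] q6 -1.5 F [-3.8  2.1 10.7] Tz [0.38 0.75 0.01] op 54.2
half 34.85 [ 528.5 -239.    11.5] q6 -1.5 F [ 0.6 -0.2  0.3] Tz [ 0.01 -0.02  0.01] op 62.4
open 35.33 [ 528.4 -239.    11.6] q6 -1.5 F [-0.1  0.3  0.3] Tz [ 0.05 -0.02 -0.01] op 73.9
up 37.93 [ 528.3 -238.9  239.7] q6 -1.5 F [ 0.1 -0.6  0.3] Tz [ 0.01  0.02 -0.04] op 74.2
new ((527.68017578125, -239.74835205078125), 28.157629013061523) z 41.85476559283566 tilt plane [7.0000e-03 7.0000e-03 4.1802e+01]
A ((635.3153686523438, -223.1428985595703), 28.928524017333984) z 41.91170504878381 tilt plane [1.7000e-02 9.0000e-03 4.1821e+01]
B ((618.7687377929688, -115.6367416381836), 29.667238235473633) z 41.82874188297094 tilt plane [2.00e-02 1.90e-02 4.17e+01]
C ((511.735107421875, -131.7271728515625), 28.876253128051758) z 41.7335926977104 tilt plane [1.0000e-03 1.7000e-02 4.1657e+01]
```

View pics/w6.png

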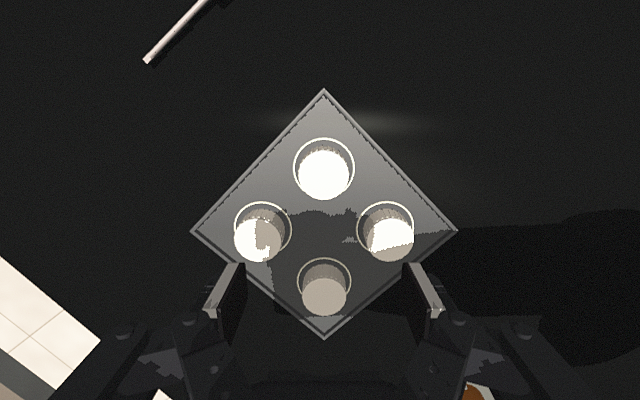

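The cap stands upright at pixel (324,170), about 1 mm from the circle centre. The other three caps are in place and nothing is touching the robot, so I'm handing in.

```bash
python3 -c "
from h import *
arm.job_done(); rep('done')"
```

```text
the job is handed in; nothing more can be done
the job is handed in; nothing more can be done
```

The cap is off the jar and stands upright in the empty circle, and the job is handed in at about 38 s on the clock. No verdict is reported.

**Unscrewing:** I turned the cap in two gripped strokes, about 11.9 rad in all, following the thread upwards. It then lifted straight off with less than 4 N at the wrist, so the thread had let go. I had no direct view of the cap's rotation. The evidence is the rise: the cap top measured 112.0 mm at 6.8 rad, against about 113 mm expected, which is within camera noise.

**Placing:** I lowered the cap until it touched the tray at about 11 N and released it. In the final wrist view:
- **Position:** its centre is about 1 mm from the measured circle centre.
- **Height and tilt:** its top is at 41.9 mm against 42 mm expected, with about 0.01 rad of tilt.

**Other objects:**
- **Caps:** the other three read 3–4 mm from their first top-view positions, all shifted the same way. I take that as the difference between the two cameras' calibration, and all three are still in their circles in the picture.
- **Spool, beaker and screwdriver:** the arm never worked near them. I did not re-measure them at the end.

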